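# Hang the slate price board on the counter's board rail

### The arm

A 6-joint arm with a two-finger parallel gripper is mounted at the origin on a cart in front of the work surface, level with it; the furniture and walls round the work are solid. World frame = base frame: x ahead of the robot, y to its left, z up, the work surface at z = 0. Lengths are in m, angles in rad, forces in N, time in s.
With the tool pointing down it reaches from about 0.35 to 0.975 m from the base axis. Payload 4.9 kg.
Tool frame: the origin (TCP) lies between the finger pads; the fingertips stand 14 mm ahead of it and the grasp point (between the pads) lies 5 mm behind it (manip.tcp_to_tips is the distance from the TCP to the fingertips, in m); z points along the fingers, y is the line along which they close (so a half turn about z gives the same grasp; the last joint's range is limited). The gripper opens to 85 mm and grips with 20 to 120 N. Pads are 22 mm wide; open, the fingers measure 114 mm over their backs; the gripper's body (76 mm by 85 mm) begins 54 mm behind the grasp point. The pads swing forward as they close: fully open they stand 13 mm farther back than shut.
Start: joints at [1.11, 0.053, 1.613, -0, 1.476, -0.119], TCP at [0.209, 0.589, 0.22] pointing down, gripper open.
Joint ranges: [-3.01, 3.01], [-1.01, 2.22], [0.06, 2.58], [-1.02, 4.17], [0.09, 2.62], [-3.14, 3.14]. Speed limits (rad/s): [2.57, 2.57, 3.14, 3.14, 3.14, 3.14].

### API

Orientations are given as a unit quaternion [w, x, y, z].
In Python, from plant import manip gives the robot as it stands.
- The arm moves only by the tool servo_tool, never from a script. Its argument "moves" is a list that holds one entry, the list of rows, each a list of 7 numbers: the shift along the tool's x, y, z in mm, then the turn, a rotation vector about the tool's x, y, z in degrees, then the finger opening in mm, from 0 to 85.4. In form: [[[x, y, z, ax, ay, az, fingers], ...]]. A call has 1 to 12 rows; each row shifts and turns the commanded pose from where the row before left it, along the tool's axes as they then stand; what a row does not reach is not made up. A row lasts 1/8 s, in which the tool goes at most 62.5 mm and 10.7 degrees, less where a joint would pass 70% of its speed; a pose out of reach is approached as far as the arm can. A call with a gripper value outside its range is refused whole. The fingers move at their own pace and stop on an object; the grip force is fixed at half the most. Time passes only in rows, so rows that do not move let the fingers close. It gives the time, the measured TCP pose, the force, the opening and the grip force at its end, in the units of the state.
- manip.state(): the state, without advancing time (a new reading comes with each control period).
- manip.grab_frame(name): name is "side" or "top"; returns a dict with "image" (384x512x3 uint8, blue, green, red), "mtx" (3x3 intrinsics, pixels), "dist_coeffs" ([k1, k2, p1, p2, k3] as OpenCV has them; the pictures are not rectified), "eye" and "rotation" of the camera in the world. Camera axes: x right, y down, z forward; pixel columns grow to the right and rows downward; lengths in m; the calibration is good to about 2 mm. A picture is of the moment at which its call begins. There is no depth.
- manip.job_done(): hands the job in; it is judged then, once.
The state is a dict: "time": time; "joint_pos": joint angles; "joint_vel": joint speeds; "joint_efforts": joint torques, N m; "tool_pos": TCP position; "tool_rot": TCP orientation; "contact_force": force on the tool from outside, world axes, zero at the start; "ft_torque": the same for the moment, N m; "gripper_width": opening from 0.0 (shut) to 1.0 (fully open); "grasp_force": force on a finger pad.
Only numpy, scipy, OpenCV 4.12 (cv2) and the standard library are available. Lean on these libraries where they do the work, as an engineer would, in place of code of your own. Each camera call takes 0.05 s, during which the arm holds its last target. There are 200 camera calls.

### The job

Take the small slate board by its wooden grip out of the sloping wooden rest, lift its hook over the front lip of the aluminium rail, and lower it behind the lip. Feel along the channel for the one gap in the strip that lies in it, lower the hook there (do not drop it) until it is all the way down with its bridge on the lip, then let go and leave the board hanging upright. Do not disturb the jam jar, the sugar shaker or the tape roll.

Things in the scene. Friction and masses are not known exactly. Their poses are not given: they have to be found in the camera images.
- board_grip (a point): Centre of the light wooden grip of the loose slate board (0.12-0.25 kg). Axes: z up the board as it hangs, y along its width, x through its thickness to the hook side. Grip 14 mm thick (x), 44 wide (y), 55 tall (z). At the start it leans 33 degrees from vertical, grip towards the robot, hook on the upper far side; the grip is free on all sides.
- board_tip (a point): Middle of the foot (underside) of the board's steel hook leg, at x +18, y 0, z -57.5 mm from board_grip, same axes. Leg 6 mm thick (x), 30 wide (y), 24 wide over the last 5 mm. The bridge joining leg and front strap has its underside 24 mm above this point; inside, between leg and strap, the hook is 12 mm wide: 3 to 15 mm behind the grip's mid-plane.
- board: The board itself, black slate 6 x 90 x 78 mm (x, y, z), origin at the middle of the slate's foot, 152.5 mm below board_grip along z; axes as there. A steel strap 6 mm thick and 30 mm wide goes on up from the slate to the bridge (top 27.5 mm below board_grip) and the grip.
- rail_lip (a point): Middle of the top edge of the fixed aluminium rail's front lip, 165 mm above the worktop. y runs along the rail (130 mm either way), z up, x away from the robot. Lip 5 mm thick (x -2.5 to 2.5), its face 60 mm high. Behind it an open channel, x 2.5 to 20 mm, floor at z -27 mm, then a 4 mm back wall, top at z -6 mm. Posts stand behind the lip's face at y +-105 mm.
- rail_strip (a point): Middle of the channel (11 mm behind, 13 mm below rail_lip, same axes), at the level of the top of the fixed metal strip in it. The strip has one gap 40 mm long, its middle up to 35 mm either way along y from this point: not given, to be felt or seen. On the strip the hook foot stands at this level and can be slid; in the gap it goes 11 mm lower, the bridge then on the lip.
- rest: Fixed sloping wooden rest holding the board: base 130 x 120 mm, 12 high, panel leaning 33 degrees to the robot (its -x), top about 120 mm high. Origin: centre of its underside; the slate's foot stands at x 45, z 30 mm, between a 6 mm curb and 37 mm side cheeks: draw the board out along its own z by 50 mm or more.
- jam: Bystander: glass jam jar, 72 mm diameter, 102 mm tall, origin at the centre of its foot.
- shaker: Bystander: sugar shaker, 44 mm diameter, 90 mm tall, origin at the centre of its foot.
- tape: Bystander: brown tape roll lying flat, 92 mm diameter, 48 mm tall, origin at the centre of its underside.
Not all that is in view belongs to the job. Leave any turquoise look-alike of the board alone.

How it is judged:
By the outcome, as a careful person would: the job done as asked, in the order asked, and still so for the second after the job is handed in, with the robot touching nothing.
It also fails if it takes over 58 s, if anything falls off the work surface, if the arm or the gripper's body presses on something with over 40 N, if the wrist force passes 120 N, or if a joint passes its speed limit or range.

## Working session

There is one attempt and no reset: what is moved stays moved. The work goes in short steps, Python scripts to look and compute and a tool call to move; the robot and the scene stay as the last step left them, time stands still between calls to the robot, and variables do not carry over. Pictures are saved under pics/ and viewed, at most 10 in all, crops included, and the job is handed in when it is done.

Besides the shell and the picture viewer there is one more tool, called after "Call:" as name(argument=value, ...), one argument or row to a line, values as JSON. servo_tool: Moves the arm, as the interface text tells. Its arguments: {"type":"object","properties":{"moves":{"type":"array"}},"required":["moves"]}

```bash
ls; mkdir -p pics; python3 - <<'E'
from plant import manip
import cv2,pickle
for n in("side","top"):
    f=manip.grab_frame(n); cv2.imwrite(f"pics/{n}0.png",f["image"]); pickle.dump(f,open(f"{n}0.pkl","wb"))
    print(n,f["mtx"],f["dist_coeffs"],f["eye"],f["rotation"])
print(manip.state())
E
```

```text
pics
side [[452.80284059   0.         251.18312697]
 [  0.         452.80284059 196.30927468]
 [  0.           0.           1.        ]] [-0.14200044  0.          0.          0.          0.        ] [0.37610059 1.50496826 1.53015617] [ 0.02222668 -0.04436129  0.91095509 -0.40951053]
top [[458.02111964   0.         251.12555202]
 [  0.         458.02111964 198.05435526]
 [  0.           0.           1.        ]] [-0.13278858  0.          0.          0.          0.        ] [-0.5859595 -0.6422476  1.7065857] [-0.28083743  0.79527109 -0.51019264  0.16845681]
{'time': 0.1, 'joint_pos': array([ 1.10998242e+00,  5.33013364e-02,  1.61414035e+00,  2.33432186e-05,
        1.47599258e+00, -1.19012724e-01]), 'joint_vel': array([-4.80873078e-04, -1.96208553e-03, -2.64203915e-03,  6.69047858e-04,
       -2.46059756e-05, -5.89130747e-04]), 'joint_efforts': array([ 3.49013690e-04, -3.94902742e+01, -3.71363211e+01, -6.86282442e-05,
        4.04597085e-03, -1.90250819e-05]), 'tool_pos': array([0.20923373, 0.5883267 , 0.21868923]), 'tool_rot': array([-2.74363091e-04,  1.70070915e-01,  9.85431396e-01, -8.79057323e-04]), 'contact_force': array([ 0.30727562, -0.61619018,  1.24271384]), 'ft_torque': array([ 0.00211892, -0.02027901,  0.04517125]), 'grasp_force': 0.0, 'gripper_width': 1.002995112327199}
```

View pics/side0.png

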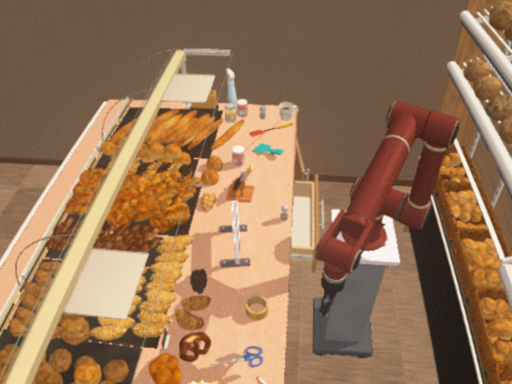

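View pics/top0.png

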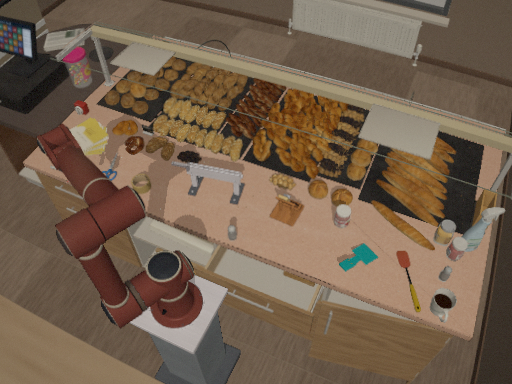

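The side view shows the rail at about (236,232), the rest with the board at (243,187), the jar at (238,155), the shaker at (284,212) and the tape at (256,307). In the top view they are at (215,182), (287,209), (342,215), (232,230) and (142,183). The turquoise look-alike is well to the right at (358,257).

```bash
cat > h.py <<'E'
import numpy as np,cv2,pickle
from scipy.spatial.transform import Rotation as R
def load(n): return pickle.load(open(n+".pkl","rb"))
def rot(f):
    q=np.array(f["rotation"]); return R.from_quat(np.r_[q[1:],q[0]]).as_matrix() if q.size==4 else q
def ray(f,px):
    u=cv2.undistortPoints(np.array([[px]],float),f["mtx"],f["dist_coeffs"])[0,0]
    d=rot(f)@np.r_[u,1]; return np.array(f["eye"]),d/np.linalg.norm(d)
def plane(f,px,z):
    e,d=ray(f,px); return e+d*(z-e[2])/d[2]
def tri(a,pa,b,pb):
    (e1,d1),(e2,d2)=ray(a,pa),ray(b,pb)
    s=np.linalg.lstsq(np.c_[d1,-d2],e2-e1,rcond=None)[0]
    p,q=e1+s[0]*d1,e2+s[1]*d2; return (p+q)/2,np.linalg.norm(p-q)
def proj(f,p):
    M=rot(f).T; return cv2.projectPoints(np.array([p],float),cv2.Rodrigues(M)[0],-M@np.array(f["eye"]),f["mtx"],f["dist_coeffs"])[0][0,0]
E
python3 - <<'E'
from h import *
s,t=load("side0"),load("top0")
def crop(f,x0,x1,y0,y1,k,n):
    c=cv2.resize(f["image"][y0:y1,x0:x1],None,fx=k,fy=k,interpolation=cv2.INTER_CUBIC)
    for x in range((x0+9)//10*10,x1,10): cv2.line(c,(int((x-x0+.5)*k),0),(int((x-x0+.5)*k),6),(0,0,255),1); x%20==0 and cv2.putText(c,str(x),(int((x-x0)*k),18),0,.4,(0,0,255))
    for y in range((y0+9)//10*10,y1,10): cv2.line(c,(0,int((y-y0+.5)*k)),(6,int((y-y0+.5)*k)),(0,0,255),1); cv2.putText(c,str(y),(8,int((y-y0+.5)*k)+4),0,.35,(0,0,255))
    return c
a=crop(s,205,300,142,275,4.5,0); cv2.imwrite("pics/sc.png",a)
cv2.imwrite("pics/tc.png",crop(t,180,310,155,245,6,0))
for n,a,b in(("jam",(238,155),(342,215)),("shaker",(284,212),(232,230)),("tape",(256,307),(142,183)),("rail",(236,232),(215,182)),("rest",(243,187),(287,209))):
    print(n,tri(s,a,t,b))
E
```

```text
jam (array([ 0.65277767, -0.47561245,  0.06072359]), np.float64(0.0028320306174954594))
shaker (array([ 0.38441201, -0.06071134,  0.04979879]), np.float64(0.007025322314451503))
tape (array([0.46721555, 0.47053785, 0.02444509]), np.float64(0.002431598703513104))
rail (array([0.58526741, 0.12190935, 0.07683715]), np.float64(0.0058433499900246025))
rest (array([ 0.59832298, -0.23437388,  0.0398639 ]), np.float64(0.0028653679789989654))
```

View pics/sc.png

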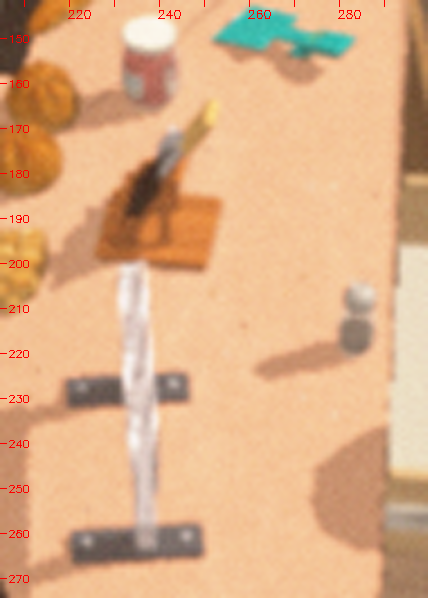

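View pics/tc.png

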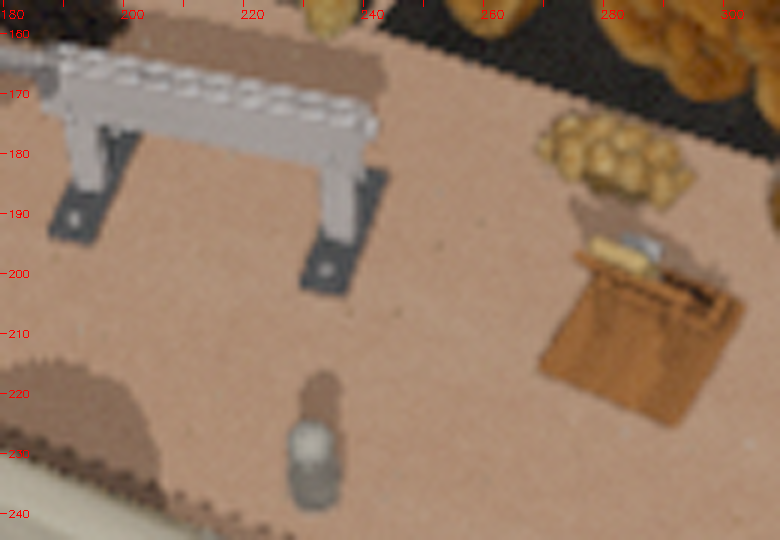

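The zoomed side view shows the grip at about (250,167), the rest base corners near (226,199), (250,201) and (253,186), and the rail lip running from (234,200) to (237,262). In the top zoom, the grip is at about (282,197), the rest corners at (269.5,216), (292,226) and (303.5,205), and the front top edge of the lip runs from (190,168) to (242,176).

```bash
python3 - <<'E'
from h import *
s,t=load("side0"),load("top0")
np.set_printoptions(precision=4,suppress=True)
def mask(f,x0,x1,y0,y1,cond):
    hsv=cv2.cvtColor(f["image"][y0:y1,x0:x1],cv2.COLOR_BGR2HSV).astype(int)
    m=cond(*np.moveaxis(hsv,2,0)); y,x=np.nonzero(m); return m,np.c_[x+x0,y+y0]
c=lambda px:px.mean(0)
# grip hue
for f,b in((s,(243,256,162,178)),(t,(273,292,190,204))):
    hsv=cv2.cvtColor(f["image"],cv2.COLOR_BGR2HSV)
    print("H");print(hsv[b[2]:b[3],b[0]:b[1],0]);print("S");print(hsv[b[2]:b[3],b[0]:b[1],1])
P={"t":[(269.5,215.8),(292,225.7),(303.7,205)],"s":[(226,198.8),(250,201.5),(253.6,186)]}
for p in P["t"]: print("restT",plane(t,p,.012))
for p in P["s"]: print("restS",plane(s,p,.012))
# feet
for nm,f,bs in(("top",t,((186,206,174,197),(228,246,180,206))),("side",s,((217,248,222,234),(217,252,256,269)))):
    for b in bs:
        m,px=mask(f,*b,lambda h,s_,v:(v<115)&(s_<90)); 
        r=cv2.minAreaRect(px.astype(np.float32)); print(nm,len(px),"centroid",c(px),[plane(f,q,.008)[:2] for q in cv2.boxPoints(r)])
# lip profile top view: vertical scans, V
g=cv2.cvtColor(t["image"],cv2.COLOR_BGR2GRAY)
for x in(195,205,215,225,235): print(x,g[160:190,x])
g=cv2.cvtColor(s["image"],cv2.COLOR_BGR2GRAY)
for y in(196,198,200,202,205,210,220,235,245,255,260,262,264,266): print(y,g[y,225:250])
E
```

```text
H
[[12 13 15 16 16 14 15 15 15 16 15 15 15]
 [11 14 15 14 16 15 16 15 16 16 16 15 15]
 [12 15 16 15 15 15 14 15 17 19 18 15 14]
 [14 15 16 14 15 15 14 16 19 22 20 16 15]
 [15 14 15 16 14 15 15 17 20 21 19 16 15]
 [14 15 15 14 15 15 15 17 21 22 18 15 14]
 [16 15 15 14 14 15 16 18 20 21 17 15 15]
 [14 14 15 14 15 16 17 17 18 18 16 15 14]
 [13 13 13 14 16 17 16 17 15 15 15 15 14]
 [12  8 12 15 17 16 16 15 14 15 15 16 15]
 [10  8 15 16 16 16 15 14 14 15 16 15 15]
 [ 8 14 16 16 17 15 14 14 15 15 16 15 15]
 [11 14 16 17 16 14 13 15 14 15 16 15 15]
 [11 11 15 16 14 14 14 14 14 14 15 16 14]
 [12 11 11 14 13 14 15 14 15 14 14 16 15]
 [13 11 12 12 13 14 14 14 15 15 15 16 15]]
S
[[ 76  85  90  96  94  90  92  95  88  91  94  92  98]
 [ 90  91  92  93  90  92  93  95  95  96  96  94  95]
 [ 95  88  91  95  94  92  96 106 117 115  99  96  97]
 [ 92  94  93  97  93  92 101 122 131 117 104  95  98]
 [ 94  92  94  94  93 102 117 134 131 121 107  93  92]
 [ 93  93  91  93  98 115 132 143 128 116 106  95  91]
 [ 91  95  91 101 114 132 141 141 131 119 101  95  92]
 [ 75  87  95 110 129 143 144 140 132 
[... 4908 characters left out ...]
 212 191 211 237 222 204 208
 211 207 209 207 207 209 206]
245 [206 204 205 204 205 205 206 203 198 191 197 210 208 190 165 187 202 209
 207 209 207 212 212 212 211]
255 [203 205 209 206 208 205 208 204 206 198 194 206 200 201 208 207 204 203
 205 206 207 205 206 203 208]
260 [125 123 123 121 116 118 114 114 109 119 149 164 167 160 152 127 115 118
 114 122 150 169 152 126 138]
262 [131 102  95  95  92  92  94  89  88 103 139 165 171 170 152 122 110 118
 112 116 123 137 127 121 131]
264 [ 93  91  90  93  90  87  89  94  93  95 105 117 120 121 120 109 110 110
 110 108 109 108 107 107 120]
266 [100  99  97 102 110 109 114 112 120 120 116 124 130 136 147 161 161 151
 162 167 171 169 171 170 185]
```

```bash
python3 - <<'E'
from h import *
s,t=load("side0"),load("top0")
np.set_printoptions(precision=4,suppress=True)
print("end face",tri(s,(251.5,166.5),t,(282.5,197.5)))
yaw=np.deg2rad(-3.2);c,sn=np.cos(yaw),np.sin(yaw)
O=np.array([.6116,-.2255,0]);Rz=np.array([[c,-sn,0],[sn,c,0],[0,0,1]])
Rb=Rz@R.from_euler('y',-33,degrees=True).as_matrix()
g=O+Rz@[.045,0,.030]+Rb@[0,0,.1525]; print("grip",g)
for nm,f in(("side",s),("top",t)):
    for nme,o in(("end",[0,0,.0275]),("endL",[0,.022,.0275]),("endR",[0,-.022,.0275]),("ctr",[0,0,0])): print(nm,nme,proj(f,g+Rb@o))
    hsv=cv2.cvtColor(f["image"],cv2.COLOR_BGR2HSV)
for f,(x0,x1,y0,y1),lo in((s,(243,258,160,176),17),(t,(274,294,190,203),17)):
    hsv=cv2.cvtColor(f["image"],cv2.COLOR_BGR2HSV).astype(int); m=(hsv[y0:y1,x0:x1,0]>=lo)&(hsv[y0:y1,x0:x1,1]>95)&(hsv[y0:y1,x0:x1,0]<30)
    if f is t:m&=hsv[y0:y1,x0:x1,1]<130
    y,x=np.nonzero(m); print("mask",x.mean()+x0,y.mean()+y0,len(x),x.min()+x0,x.max()+x0,y.min()+y0,y.max()+y0)
# lip line
def peak(row,a,b):
    w=row[a:b].astype(float); i=w.argmax(); i=min(max(i,1),len(w)-2); d=(w[i-1]-w[i+1])/(2*(w[i-1]-2*w[i]+w[i+1])); return a+i+d
g=cv2.cvtColor(t["image"],cv2.COLOR_BGR2GRAY)
L=[]
for x in range(193,240,2):
    r=166.9+.2*(x-195)+.2; y=peak(g[:,x],int(r)-1,int(r)+3); L.append(plane(t,(x,y),.165)[:2])
L=np.array(L);p=np.polyfit(L[:,1],L[:,0],1);print("topline x=a*y+b",p,"resid",np.std(L[:,0]-np.polyval(p,L[:,1])))
g2=cv2.cvtColor(s["image"],cv2.COLOR_BGR2GRAY);L=[]
for y in range(203,243,1):
    xx=237.2+(y-205)*.07; x=peak(g2[y],int(xx)-1,int(xx)+4); L.append(plane(s,(x,y),.165)[:2])
L=np.array(L);p=np.polyfit(L[:,1],L[:,0],1);print("sideline",p,np.std(L[:,0]-np.polyval(p,L[:,1])))
# ends along lip
print("T ends row profile",[g[int(round(167+.2*(x-195))),x] for x in range(183,248)])
for px in((190,166.0),(242,176.4)): print(plane(t,px,.165))
for y in range(199,268): 
    xx=int(round(237.2+(y-205)*.065)); print(y,g2[y,xx-8:xx+4],end=' | ' if y%2 else '\n')
E
```

```text
end face (array([ 0.5518, -0.228 ,  0.1778]), np.float64(0.002161977512706285))
grip [ 0.5736 -0.2234  0.1579]
side end [250.1597 166.7324]
side endL [249.4462 169.5073]
side endR [250.8626 163.9992]
side ctr [247.1593 170.1826]
top end [282.1097 195.2769]
top endL [277.4692 193.4254]
top endR [286.7797 197.1407]
top ctr [283.4377 196.1983]
mask 250.74074074074073 167.59259259259258 27 246 253 164 174
mask 283.22222222222223 197.55555555555554 36 278 289 194 200
topline x=a*y+b [-0.1661  0.5968] resid 0.0028347268341375634
sideline [-0.1749  0.5992] 0.0035872441314905453
T ends row profile [np.uint8(129), np.uint8(134), np.uint8(135), np.uint8(146), np.uint8(130), np.uint8(108), np.uint8(125), np.uint8(176), np.uint8(175), np.uint8(162), np.uint8(149), np.uint8(163), np.uint8(170), np.uint8(168), np.uint8(163), np.uint8(148), np.uint8(161), np.uint8(168), np.uint8(172), np.uint8(171), np.uint8(147), np.uint8(161), np.uint8(166), np.uint8(172), np.uint8(170), np.uint8(149), np.uint8(162), np.uint8(168), np.uint8(177), np.uint8(173), np.uint8(151), np.uint8(162), np.uint8(168), np.uint
[... 3617 characters left out ...]
8 194 206 200 201 208 207 204 203 205] | 256 [207 198 195 211 204 204 211 209 206 204 208 207]
257 [202 197 196 204 204 203 209 204 199 197 198 195] | 258 [185 180 179 189 187 187 187 175 169 161 164 162]
259 [147 147 159 171 170 171 161 141 126 127 125 129] | 260 [109 119 149 164 167 160 152 127 115 118 114 122]
261 [ 96 111 143 169 170 168 147 122 114 116 114 122] | 262 [ 88 103 139 165 171 170 152 122 110 118 112 116]
263 [ 93 102 123 149 155 148 143 117 118 114 116 114] | 264 [ 93  95 105 117 120 121 120 109 110 110 110 108]
265 [ 92  91 100 102 106 102 109 112 117 110 116 115] | 266 [120 120 116 124 130 136 147 161 161 151 162 167]
267 [177 176 175 177 184 182 187 198 196 192 199 201] |
```

```bash
cat >> h.py <<'E'
from plant import manip
np.set_printoptions(precision=4,suppress=True)
def tool():
    s=manip.state(); q=s["tool_rot"]; return s,np.array(s["tool_pos"]),R.from_quat(np.r_[q[1:],q[0]])
def board_rot(yaw,lean): return R.from_euler('zy',[yaw,-lean],degrees=True)
FLIP=R.from_matrix(np.array([[0,1,0],[1,0,0],[0,0,-1.]]))   # tool axes in board axes: x=yb,y=xb,z=-zb
def goto(p,Rb):
    "shift (mm, tool axes) and turn (deg) to a TCP p, board attitude Rb"
    s,p0,R0=tool(); T=Rb*FLIP
    print("t",round(s["time"],2),"pos",p0,"F",s["contact_force"],"w",round(s["gripper_width"],3),"gf",round(s["grasp_force"],1))
    print("shift mm (tool now)",(R0.inv().apply(np.array(p)-p0)*1000).round(1),"turn deg",np.degrees((R0.inv()*T).as_rotvec()).round(2))
GRIP=np.array([.569,-.229,.156]); RB=board_rot(-3.2,33); ZB=RB.apply([0,0,1])
LIP=np.array([.579,.112,.165]); RL=board_rot(9.65,0)
E
python3 - <<'E'
from h import *
s,t=load("side0"),load("top0")
print(tri(s,(251.4,166.4),t,(283.2,197.3)))
p=GRIP+.095*ZB; print(p); goto(p,RB)
for px in((237,200.3),(237,201)): print("far end side",plane(s,px,.165))
for q in(130,-130): print(proj(s,LIP+RL.apply([0,q/1000,0])),proj(t,LIP+RL.apply([0,q/1000,0])))
E
```

```text
(array([ 0.5532, -0.2301,  0.1774]), np.float64(0.00034508033320263356))
[ 0.5173 -0.229   0.2357]
t 0.1 pos [0.2092 0.5883 0.2187] F [ 0.3073 -0.6162  1.2427] w 1.003 gf 0.0
shift mm (tool now) [-564.2 -666.8  -15.9] turn deg [-29.52 -19.5   71.47]
far end side [0.595  0.0072 0.165 ]
far end side [0.5944 0.0118 0.165 ]
[239.2079 238.6529] [188.2019 165.2988]
[236.3635 196.7928] [242.8245 175.9476]
```

```bash
python3 - <<'E'
from h import *
s,t=load("side0"),load("top0")
a=tri(s,(239.3,240.8),t,(189.6,165.9)); b=tri(s,(236.8,200.3),t,(241.8,176)); print(a,b,(a[0]+b[0])/2)
# post foot screws / post centrelines: foot fronts
for nm,f,pts in(("rest FL FR",0,[((250,201.5),(269.5,215.8)),((253.6,186),(292,225.7))]),):
    for p,q in pts: print(nm,tri(s,p,t,q))
E
```

```text
(array([0.5603, 0.2391, 0.1539]), np.float64(0.007737997332584001)) (array([ 0.6013, -0.0075,  0.1549]), np.float64(0.00853993504672825)) [0.5808 0.1158 0.1544]
rest FL FR (array([ 0.5555, -0.1673,  0.0041]), np.float64(0.0016214839845290522))
rest FL FR (array([ 0.5468, -0.2832,  0.0072]), np.float64(0.00253320076068725))
```

Call:
servo_tool(
  moves=[
    [[0,0,-60,0,0,0,85],[0,0,-60,0,0,0,85],[-40,-47,0,0,0,0,85],[-40,-47,0,0,0,0,85],[-40,-47,0,0,0,0,85],[-40,-47,0,0,0,0,85],[-40,-47,0,0,0,0,85],[-40,-47,0,0,0,0,85],[-40,-47,0,0,0,0,85],[-40,-47,0,0,0,0,85],[-40,-47,0,0,0,0,85],[-40,-47,0,0,0,0,85]],
  ],
)

```text
time: 1.6
tool_pos: [0.4289, 0.0099, 0.3395]
tool_rot: [0.0, 0.17, 0.985, 0.0]
contact_force: [0.2, 0.2, -0.6]
gripper_width: 0.993
grasp_force: 0.0
```

```bash
sed -i 's/^GRIP=.*; RB/GRIP=np.array([.569,-.228,.158]); RB/;s/^LIP=.*; RL/LIP=np.array([.579,.116,.165]); RL/' h.py; python3 - <<'E'
from h import *
s,t=load("side0"),load("top0")
print(plane(t,(283.2,197.3),.181),plane(s,(251.4,166.4),.181), GRIP+.0275*ZB)
goto(GRIP+.095*ZB,RB)
E
```

```text
[ 0.5504 -0.231   0.181 ] [ 0.5529 -0.2257  0.181 ] [ 0.554  -0.228   0.1811]
t 1.6 pos [0.4289 0.0099 0.3395] F [ 0.2243  0.1894 -0.6183] w 0.993 gf 0.0
shift mm (tool now) [-163.  -194.6  101.8] turn deg [-29.4  -19.55  71.44]
```

Call:
servo_tool(
  moves=[
    [[-41,-48.5,0,0,0,0,85],[-41,-48.5,0,0,0,0,85],[-41,-48.5,0,0,0,0,85],[-40,-48.5,0,0,0,0,85],[0,0,0,-3.68,-2.44,8.93,85],[0,0,0,-3.68,-2.44,8.93,85],[0,0,0,-3.68,-2.44,8.93,85],[0,0,0,-3.68,-2.44,8.93,85],[0,0,0,-3.68,-2.44,8.93,85],[0,0,0,-3.68,-2.44,8.93,85],[0,0,0,-3.68,-2.44,8.93,85],[0,0,0,-3.68,-2.44,8.93,85]],
  ],
)

```text
time: 3.1
tool_pos: [0.5158, -0.2224, 0.3391]
tool_rot: [0.195, 0.698, 0.657, 0.207]
contact_force: [-1.5, -0.5, -0.8]
gripper_width: 0.995
grasp_force: 0.0
```

```bash
python3 -c "
from h import *
goto(GRIP+.095*ZB,RB)"
```

```text
t 3.1 pos [ 0.5158 -0.2224  0.3391] F [-1.4932 -0.4818 -0.8145] w 0.995 gf 0.0
shift mm (tool now) [ -8.9 -53.7  85.8] turn deg [ 0.07  0.02 -0.33]
```

Call:
servo_tool(
  moves=[
    [[-4.5,-27,43,0,0,-0.2,85],[-4.4,-26.7,42.8,0,0,-0.1,85],[0,0,30,0,0,0,85],[0,0,20,0,0,0,85],[0,0,0,0,0,0,85]],
  ],
)

```text
time: 3.72
tool_pos: [0.5439, -0.2271, 0.1936]
tool_rot: [0.193, 0.695, 0.661, 0.206]
contact_force: [-0.5, -0.9, -0.1]
gripper_width: 0.998
grasp_force: 0.0
```

```bash
cat >> h.py <<'E'
def snap(name,sb=(210,275,140,205),tb=(255,320,160,225)):
    out=[]
    for n,b in(("side",sb),("top",tb)):
        f=manip.grab_frame(n); pickle.dump(f,open(f"{n}_{name}.pkl","wb"))
        out.append(cv2.resize(f["image"][b[2]:b[3],b[0]:b[1]],(396,396),interpolation=cv2.INTER_CUBIC))
    cv2.imwrite(f"pics/{name}.png",np.hstack(out))
E
python3 -c "
from h import *
snap('pre'); goto(GRIP-.005*ZB,RB)"
```

```text
t 3.83 pos [ 0.5447 -0.2282  0.1967] F [ 0.4296 -0.5963 -0.1781] w 0.998 gf 0.0
shift mm (tool now) [ 0.1 -0.7 50.7] turn deg [-0.01 -0.04  0.31]
```

View pics/pre.png

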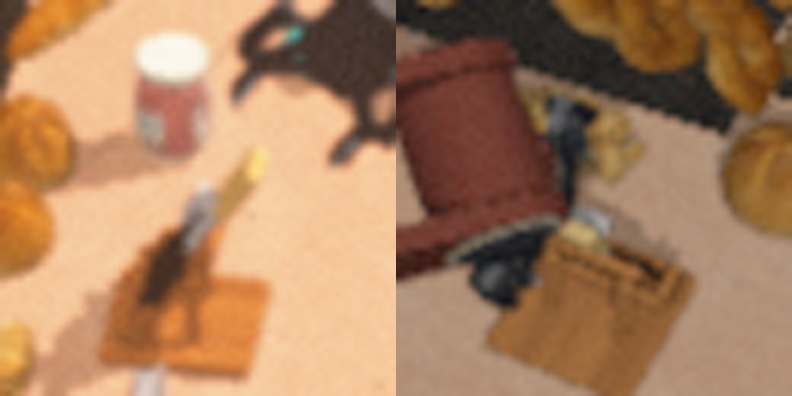

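The fingertips at about (250,156) and (267,165) in the side view straddle the grip end at (252,166), and the approach line passes within a few mm of the grip axis. I'll advance and close in stages.

Call:
servo_tool(
  moves=[
    [[0,-0.7,20,0,0,0.3,85],[0,0,20,0,0,0,85],[0,0,10.7,0,0,0,85],[0,0,0,0,0,0,60],[0,0,0,0,0,0,30],[0,0,0,0,0,0,30],[0,0,0,0,0,0,30]],
  ],
)

```text
time: 4.7
tool_pos: [0.5718, -0.2283, 0.1542]
tool_rot: [0.195, 0.696, 0.659, 0.207]
contact_force: [0.8, -0.6, -0.2]
gripper_width: 0.352
grasp_force: 0.0
```

Call:
servo_tool(
  moves=[
    [[0,0,0,0,0,0,24],[0,0,0,0,0,0,24]],
  ],
)

```text
time: 4.95
tool_pos: [0.5718, -0.2281, 0.1536]
tool_rot: [0.195, 0.697, 0.659, 0.207]
contact_force: [0.4, 0.3, 0.1]
gripper_width: 0.279
grasp_force: 0.0
```

No contact at 24 mm, so the centring is within 5 mm. I'll close.

Call:
servo_tool(
  moves=[
    [[0,0,0,0,0,0,18],[0,0,0,0,0,0,18],[0,0,0,0,0,0,16]],
  ],
)

```text
time: 5.32
tool_pos: [0.5717, -0.2281, 0.1534]
tool_rot: [0.195, 0.697, 0.659, 0.207]
contact_force: [0.1, -0.3, 0.5]
gripper_width: 0.185
grasp_force: 0.2
```

Call:
servo_tool(
  moves=[
    [[0,0,0,0,0,0,8],[0,0,0,0,0,0,4],[0,0,0,0,0,0,4],[0,0,0,0,0,0,4]],
  ],
)

```text
time: 5.82
tool_pos: [0.5716, -0.2281, 0.1536]
tool_rot: [0.195, 0.697, 0.659, 0.206]
contact_force: [-5.0, 1.4, 3.8]
gripper_width: 0.15
grasp_force: 59.1
```

Call:
servo_tool(
  moves=[
    [[0,0,-10,0,0,0,4],[0,0,-15,0,0,0,4],[0,0,-20,0,0,0,4],[0,0,-20,0,0,0,4],[0,0,-20,0,0,0,4]],
  ],
)

```text
time: 6.45
tool_pos: [0.5249, -0.2282, 0.2263]
tool_rot: [0.196, 0.696, 0.659, 0.207]
contact_force: [0.3, -0.3, -1.0]
gripper_width: 0.147
grasp_force: 58.5
```

```bash
python3 -c "
from h import *
goto([.5,-.2,.36],RL)"
```

```text
t 6.45 pos [ 0.5249 -0.2282  0.2263] F [ 0.3065 -0.3136 -1.0192] w 0.147 gf 58.5
shift mm (tool now) [  31.1   50.4 -125.7] turn deg [ 33.07   1.88 -12.48]
```

Call:
servo_tool(
  moves=[
    [[10.4,16.8,-42,0,0,0,4],[10.4,16.8,-42,0,0,0,4],[10.4,16.8,-42,0,0,0,4],[0,0,0,8.27,0.47,-3.12,4],[0,0,0,8.27,0.47,-3.12,4],[0,0,0,8.27,0.47,-3.12,4],[0,0,0,8.27,0.47,-3.12,4],[0,0,0,0,0,0,4]],
  ],
)

```text
time: 7.45
tool_pos: [0.5018, -0.1995, 0.3588]
tool_rot: [-0.001, 0.645, 0.765, 0.001]
contact_force: [-0.7, 0.7, -1.7]
gripper_width: 0.153
grasp_force: 58.9
```

```bash
python3 -c "
from h import *
goto(LIP+RL.apply([-.08,0,.11]),RL)
print(LIP+RL.apply([-.08,0,.11]))"
```

```text
t 7.45 pos [ 0.5018 -0.1995  0.3588] F [-0.6628  0.674  -1.7258] w 0.153 gf 58.9
shift mm (tool now) [297.9  49.5  84.3] turn deg [-0.   -0.1   0.09]
[0.5001 0.1026 0.275 ]
```

Call:
servo_tool(
  moves=[
    [[50,8.25,0,0,0,0,4],[50,8.25,0,0,0,0,4],[50,8.25,0,0,0,0,4],[50,8.25,0,0,0,0,4],[50,8.25,0,0,0,0,4],[48,8.25,0,0,0,0,4],[0,0,42,0,0,0,4],[0,0,42,0,0,0,4],[0,0,0,0,0,0,4],[0,0,0,0,0,0,4]],
  ],
)

```text
time: 8.7
tool_pos: [0.4996, 0.1019, 0.2774]
tool_rot: [0.0, 0.645, 0.764, 0.002]
contact_force: [0.5, 0.2, -0.7]
gripper_width: 0.148
grasp_force: 59.0
```

```bash
python3 -c "
from h import *
snap('rail0',(205,285,165,245),(175,255,125,205)); goto(LIP+RL.apply([-.009,0,.11]),RL)"
```

```text
t 8.8 pos [0.5003 0.1019 0.2783] F [-0.2008  0.2093 -1.2087] w 0.152 gf 59.0
shift mm (tool now) [ 0.7 70.9  3.7] turn deg [ 0.25 -0.04 -0.04]
```

View pics/rail0.png

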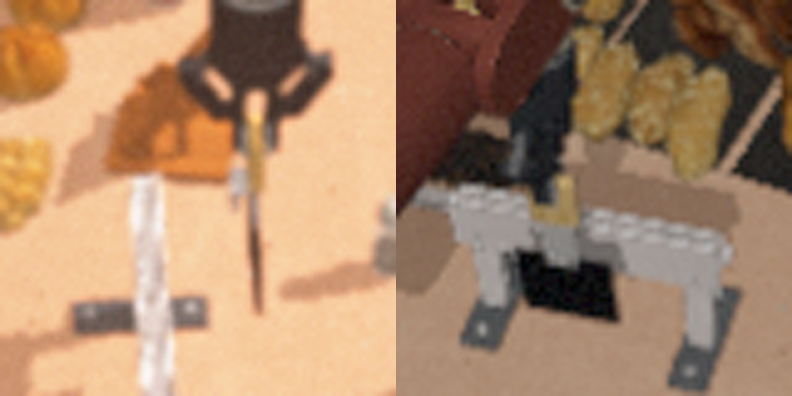

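The board is held upright with its hook towards the rail. In the side view the slate's foot corner is at about (257,227.5). In the top view the slate's foot corners are at about (201,185.5) and (219.5,189.5). I'll use these known positions to calibrate the lip.

```bash
python3 - <<'E'
from h import *
s,t=load("side_rail0"),load("top_rail0")
_,p,Rt=tool(); Rb=Rt*FLIP.inv(); g=p-Rt.apply([0,0,.005])
print("board yaw/lean",Rb.as_euler('zyx',degrees=True))
for nm,o in(("foot+y",[-.0,.045,-.1525]),("foot-y",[0,-.045,-.1525]),("grip end+y",[0,.022,.0275]),("grip end -y",[0,-.022,.0275]),("bridge back top mid",[.021,0,-.0275])):
    q=g+Rb.apply(o); print(nm,q,"side",proj(s,q),"top",proj(t,q))
gs=cv2.cvtColor(s["image"],cv2.COLOR_BGR2GRAY)
for y in (214,218,222,225,226,227,228,229,230): print(y,gs[y,250:264])
gt=cv2.cvtColor(t["image"],cv2.COLOR_BGR2GRAY)
for x in(203,206,210,214,217): print("col",x,gt[176:194,x])
for y in(180,182,184): print("row",y,gt[y,196:224])
E
```

```text
board yaw/lean [ 9.6141 -0.2407  0.0855]
foot+y [0.4934 0.1465 0.1309] side [256.6608 229.2666] top [200.089  186.2919]
foot-y [0.5085 0.0578 0.1308] side [255.0953 214.818 ] top [219.1281 190.1891]
grip end+y [0.4965 0.1236 0.3109] side [256.5888 194.3319] top [200.7166 159.9689]
grip end -y [0.5039 0.0802 0.3108] side [255.7673 187.3562] top [210.6849 161.8825]
bridge back top mid [0.5211 0.1055 0.2559] side [251.0816 200.9666] top [208.5084 166.12  ]
214 [210 214 216 212 194 125  83 137 183 194 208 213 211 212]
218 [214 210 215 210 204 164  92 126 191 209 211 214 217 215]
222 [214 212 213 214 211 184 115 126 188 212 212 200 183 174]
225 [216 212 211 211 209 193 137 131 187 210 213 204 186 185]
226 [216 214 211 214 209 199 150 135 187 214 217 211 209 209]
227 [217 215 214 212 211 199 166 145 188 208 215 214 212 214]
228 [213 215 213 210 212 203 188 170 193 207 212 214 213 216]
229 [215 214 214 212 212 212 206 206 206 211 211 211 217 215]
230 [214 214 215 214 212 210 213 210 213 214 208 214 213 212]
col 203 [ 19  14  21  20  13   8  18  18   2  16  19 110 148 147 148 150 149 150]
col 206 [147 124  89   8  13  13  10  19  11  17  17  54 119 149 152 145 147 148]
col 210 [130 116  91  50  15  17  11   3  18  11  13  21  81 131 148 148 149 150]
col 214 [106  87  20  14  18  21   6   7   7   7   8  12  13  99 141 152 149 149]
col 217 [109  94  56  19  16  13  13  15  21   8  16  20  21  53 117 145 147 152]
row 180 [133 120  68  69  24  15  16  13   6  14  13  17  12  23  15  12  10  15
  18  11  13  16  55 105 131 137 144 150]
row 182 [151 110  71  72  47  23  15  18  11  11  10  16   2  12  11   6  15  18
   6  17  17  13  56 118 150 149 147 149]
row 184 [156 114  93  81  67  22  12   2  12   5  11  17  10  18  18  14  13   7
   7   9  20  21  26 102 146 146 146 148]
```

```bash
sed -i 's/^LIP=.*; RL/LIP=np.array([.5762,.128,.165]); RL/' h.py; cat >> h.py <<'E'
def where():
    "tip and grip in the rail_lip frame (mm), force in rail axes"
    s,p,Rt=tool(); Rb=Rt*FLIP.inv(); g=p-Rt.apply([0,0,.005]); tip=g+Rb.apply([.018,0,-.0575]); f=lambda q:(RL.inv().apply(q-LIP)*1000).round(1)
    print("t",round(s["time"],2),"grip",f(g),"tip",f(tip),"F",RL.inv().apply(s["contact_force"]).round(1),"M",RL.inv().apply(s["ft_torque"]).round(2),"yaw/lean",Rb.as_euler('zyx',degrees=True).round(2),"w",round(s["gripper_width"],3))
E
python3 -c "
from h import *
where(); goto(LIP+RL.apply([-.0085,0,.075]),RL)"
```

```text
t 8.8 grip [-79.2 -13.  118.3] tip [-60.9 -12.9  60.9] F [-0.2  0.2 -1.2] M [-0.03 -0.    0.05] yaw/lean [ 9.61 -0.24  0.09] w 0.152
t 8.8 pos [0.5003 0.1019 0.2783] F [-0.2008  0.2093 -1.2087] w 0.152 gf 59.0
shift mm (tool now) [13.  70.5 38.7] turn deg [ 0.25 -0.04 -0.04]
```

Call:
servo_tool(
  moves=[
    [[4,24,0,0.2,0,0,4],[4,24,0,0,0,0,4],[5,22.5,0,0,0,0,4],[0,0,20,0,0,0,4],[0,0,18,0,0,0,4],[0,0,0,0,0,0,4],[0,0,0,0,0,0,4]],
  ],
)

```text
time: 9.68
tool_pos: [0.5659, 0.1267, 0.237]
tool_rot: [-0.002, 0.645, 0.764, -0.001]
contact_force: [0.1, 0.4, -0.3]
gripper_width: 0.148
grasp_force: 59.0
```

```bash
python3 -c "
from h import *
where();snap('rail1',(215,275,170,230),(185,245,135,195)); where()"
```

```text
t 9.68 grip [-10.3   0.4  77. ] tip [ 7.4  0.5 19.4] F [ 0.2  0.4 -0.3] M [0.02 0.   0.04] yaw/lean [9.65 0.26 0.01] w 0.148
t 9.78 grip [-9.7  0.5 77.9] tip [ 8.1  0.5 20.4] F [ 0.1 -0.5 -1.9] M [0.   0.02 0.03] yaw/lean [9.66 0.17 0.02] w 0.152
```

View pics/rail1.png

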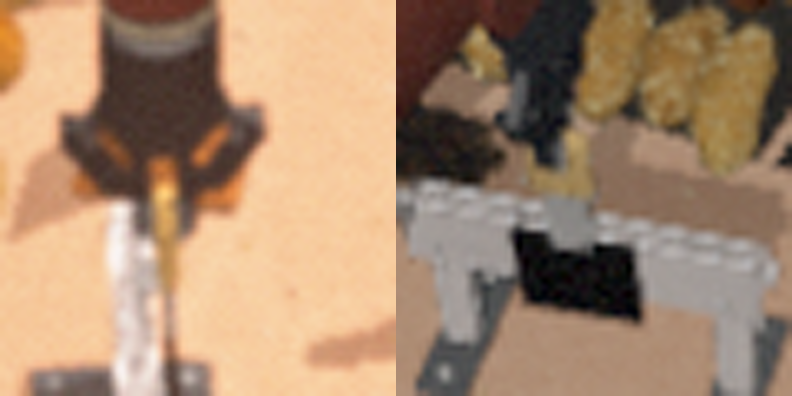

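The hook is above the lip, with the slate's edge at about (240,215) just in front of the lip in the side view. Lowering gently now.

Call:
servo_tool(
  moves=[
    [[0,0.8,8,0,0,0,4],[0,0,6,0,0,0,4],[0,0,3,0,0,0,4],[0,0,3,0,0,0,4],[0,0,2,0,0,0,4],[0,0,2,0,0,0,4],[0,0,0,0,0,0,4]],
  ],
)

```text
time: 10.65
tool_pos: [0.5669, 0.127, 0.2128]
tool_rot: [-0.002, 0.645, 0.764, -0.001]
contact_force: [0.1, 0.2, -2.7]
gripper_width: 0.151
grasp_force: 59.1
```

```bash
python3 -c "
from h import *
where()"
```

```text
t 10.65 grip [-9.3  0.6 52.8] tip [ 8.4  0.7 -4.8] F [ 0.1  0.1 -2.7] M [-0.01  0.03  0.04] yaw/lean [9.67 0.28 0.01] w 0.151
```

Call:
servo_tool(
  moves=[
    [[0,0,2,0,0,0,4],[0,0,2,0,0,0,4],[0,0,1.5,0,0,0,4],[0,0,1,0,0,0,4],[0,0,0,0,0,0,4]],
  ],
)

```text
time: 11.28
tool_pos: [0.5669, 0.1271, 0.2063]
tool_rot: [-0.002, 0.645, 0.764, -0.001]
contact_force: [-0.4, 0.1, -1.2]
gripper_width: 0.147
grasp_force: 59.1
```

Call:
servo_tool(
  moves=[
    [[0,0,1,0,0,0,4],[0,0,0,0,0,0,4]],
  ],
)

```text
time: 11.52
tool_pos: [0.5669, 0.127, 0.2053]
tool_rot: [-0.002, 0.645, 0.764, -0.001]
contact_force: [0.5, 0.8, -2.2]
gripper_width: 0.15
grasp_force: 59.1
```

Call:
servo_tool(
  moves=[
    [[0,0,1,0,0,0,4],[0,0,0,0,0,0,4]],
  ],
)

```text
time: 11.78
tool_pos: [0.5669, 0.127, 0.2043]
tool_rot: [-0.002, 0.645, 0.764, -0.001]
contact_force: [-0.4, -0.8, -1.1]
gripper_width: 0.15
grasp_force: 59.1
```

Call:
servo_tool(
  moves=[
    [[0,0,1,0,0,0,4],[0,0,0,0,0,0,4]],
  ],
)

```text
time: 12.02
tool_pos: [0.5669, 0.127, 0.2032]
tool_rot: [-0.002, 0.645, 0.764, -0.002]
contact_force: [-0.1, 0.4, -1.7]
gripper_width: 0.152
grasp_force: 59.1
```

Call:
servo_tool(
  moves=[
    [[0,0,1,0,0,0,4],[0,0,0,0,0,0,4]],
  ],
)

```text
time: 12.28
tool_pos: [0.567, 0.127, 0.2027]
tool_rot: [-0.002, 0.645, 0.764, -0.001]
contact_force: [-0.8, 0.4, -0.2]
gripper_width: 0.151
grasp_force: 59.3
```

Call:
servo_tool(
  moves=[
    [[0,0,1,0,0,0,4],[0,0,0,0,0,0,4]],
  ],
)

```text
time: 12.52
tool_pos: [0.5671, 0.127, 0.2026]
tool_rot: [-0.002, 0.645, 0.764, -0.001]
contact_force: [-3.6, -1.3, 5.2]
gripper_width: 0.15
grasp_force: 60.1
```

Contact with the strip at TCP z ≈ 0.2028, about 5 N. Now sliding along +y under that light load.

Call:
servo_tool(
  moves=[
    [[3,0,0,0,0,0,4],[3,0,0,0,0,0,4],[0,0,0,0,0,0,4]],
  ],
)

```text
time: 12.9
tool_pos: [0.5668, 0.1326, 0.2024]
tool_rot: [-0.001, 0.645, 0.764, -0.001]
contact_force: [0.3, -3.6, 4.5]
gripper_width: 0.15
grasp_force: 60.1
```

Call:
servo_tool(
  moves=[
    [[3,0,0,0,0,0,4],[3,0,0,0,0,0,4],[0,0,0,0,0,0,4]],
  ],
)

```text
time: 13.28
tool_pos: [0.5657, 0.1388, 0.2022]
tool_rot: [-0.001, 0.645, 0.764, -0.001]
contact_force: [0.7, -4.2, 5.5]
gripper_width: 0.153
grasp_force: 60.0
```

Call:
servo_tool(
  moves=[
    [[3,0,0,0,0,0,4],[3,0,0,0,0,0,4],[0,0,0,0,0,0,4]],
  ],
)

```text
time: 13.65
tool_pos: [0.5645, 0.145, 0.202]
tool_rot: [-0.001, 0.645, 0.764, -0.001]
contact_force: [0.7, -3.9, 4.3]
gripper_width: 0.152
grasp_force: 60.0
```

```bash
python3 -c "
from h import *
where()"
```

```text
t 13.65 grip [-8.7 18.7 42. ] tip [  9.1  18.8 -15.6] F [-0.  -4.   4.3] M [-0.87 -0.24 -0.08] yaw/lean [9.68 0.17 0.01] w 0.152
```

Call:
servo_tool(
  moves=[
    [[3,0,0,0,0,0,4],[3,0,0,0,0,0,4],[0,0,0,0,0,0,4]],
  ],
)

```text
time: 14.02
tool_pos: [0.5616, 0.152, 0.1998]
tool_rot: [-0.004, 0.645, 0.764, -0.002]
contact_force: [-0.5, 0.7, -1.0]
gripper_width: 0.15
grasp_force: 59.1
```

Call:
servo_tool(
  moves=[
    [[3,0,0,0,0,0,4],[3,0,0,0,0,0,4],[0,0,0,0,0,0,4]],
  ],
)

```text
time: 14.4
tool_pos: [0.5614, 0.1571, 0.2008]
tool_rot: [-0.002, 0.645, 0.764, -0.002]
contact_force: [-0.8, 0.4, -0.2]
gripper_width: 0.149
grasp_force: 59.1
```

Call:
servo_tool(
  moves=[
    [[3,0,0,0,0,0,4],[3,0,0,0,0,0,4],[0,0,0,0,0,0,4]],
  ],
)

```text
time: 14.78
tool_pos: [0.5609, 0.1628, 0.2015]
tool_rot: [-0.002, 0.645, 0.764, -0.001]
contact_force: [-0.8, 0.4, -1.7]
gripper_width: 0.152
grasp_force: 59.1
```

```bash
python3 -c "
from h import *
where()"
```

```text
t 14.78 grip [-9.3 36.8 41.5] tip [  8.5  36.9 -16.1] F [-0.7  0.5 -1.7] M [-0.05 -0.02  0.03] yaw/lean [9.68 0.26 0.02] w 0.152
```

Contact was lost between y' 19 and 25 and it has moved freely since, so the gap's middle should be near y' ≈ 29. I'll go back there and lower.

Call:
servo_tool(
  moves=[
    [[-3.5,0,0,0,0,0,4],[-3.5,0,0,0,0,0,4],[0,0,1,0,0,0,4],[0,0,1,0,0,0,4],[0,0,0,0,0,0,4]],
  ],
)

```text
time: 15.4
tool_pos: [0.562, 0.1556, 0.1992]
tool_rot: [-0.002, 0.645, 0.764, -0.002]
contact_force: [0.0, -0.2, -2.3]
gripper_width: 0.152
grasp_force: 59.1
```

Call:
servo_tool(
  moves=[
    [[0,0,1,0,0,0,4],[0,0,1,0,0,0,4],[0,0,0,0,0,0,4]],
  ],
)

```text
time: 15.78
tool_pos: [0.562, 0.1557, 0.1973]
tool_rot: [-0.002, 0.645, 0.764, -0.002]
contact_force: [0.0, -0.1, -1.6]
gripper_width: 0.146
grasp_force: 59.1
```

```bash
python3 -c "
from h import *
where()"
```

```text
t 15.78 grip [-9.4 29.6 37.3] tip [  8.3  29.7 -20.3] F [ 0.  -0.1 -1.6] M [-0.05  0.06 -0.05] yaw/lean [9.67 0.28 0.01] w 0.146
```

Call:
servo_tool(
  moves=[
    [[0,0,1,0,0,0,4],[0,0,1,0,0,0,4],[0,0,0,0,0,0,4]],
  ],
)

```text
time: 16.15
tool_pos: [0.562, 0.1556, 0.1953]
tool_rot: [-0.002, 0.645, 0.764, -0.001]
contact_force: [-0.6, 0.0, -1.9]
gripper_width: 0.152
grasp_force: 59.1
```

Call:
servo_tool(
  moves=[
    [[0,0,1,0,0,0,4],[0,0,1,0,0,0,4],[0,0,0,0,0,0,4]],
  ],
)

```text
time: 16.52
tool_pos: [0.5619, 0.1556, 0.1933]
tool_rot: [-0.002, 0.645, 0.764, -0.002]
contact_force: [1.0, 0.1, -2.2]
gripper_width: 0.149
grasp_force: 59.1
```

Call:
servo_tool(
  moves=[
    [[0,0,0.7,0,0,0,4],[0,0,0.7,0,0,0,4],[0,0,0,0,0,0,4]],
  ],
)

```text
time: 16.9
tool_pos: [0.562, 0.1556, 0.1919]
tool_rot: [-0.002, 0.645, 0.764, -0.001]
contact_force: [-1.0, 0.3, -1.9]
gripper_width: 0.15
grasp_force: 59.1
```

```bash
python3 -c "
from h import *
where()"
```

```text
t 16.9 grip [-9.4 29.6 31.9] tip [  8.4  29.7 -25.6] F [-1.   0.5 -1.9] M [ 0.03 -0.01 -0.09] yaw/lean [9.67 0.27 0.01] w 0.15
```

Nearly seated. I expect the bridge to touch at about 0.1918, so I'll continue in small steps.

Call:
servo_tool(
  moves=[
    [[0,0,0.5,0,0,0,4],[0,0,0,0,0,0,4]],
  ],
)

```text
time: 17.15
tool_pos: [0.5621, 0.1556, 0.1918]
tool_rot: [-0.002, 0.645, 0.764, -0.001]
contact_force: [-1.1, -0.4, 0.0]
gripper_width: 0.146
grasp_force: 59.2
```

Call:
servo_tool(
  moves=[
    [[0,0,0.5,0,0,0,4],[0,0,0,0,0,0,4]],
  ],
)

```text
time: 17.4
tool_pos: [0.5621, 0.1556, 0.1917]
tool_rot: [-0.002, 0.645, 0.764, -0.001]
contact_force: [-2.3, 0.0, 2.7]
gripper_width: 0.15
grasp_force: 59.7
```

Call:
servo_tool(
  moves=[
    [[0,0,0.5,0,0,0,4],[0,0,0,0,0,0,4]],
  ],
)

```text
time: 17.65
tool_pos: [0.5621, 0.1556, 0.1916]
tool_rot: [-0.002, 0.645, 0.764, -0.001]
contact_force: [-4.2, -1.4, 4.6]
gripper_width: 0.149
grasp_force: 60.0
```

Seated 11 mm below the strip level. I'll relieve the load and open slowly.

Call:
servo_tool(
  moves=[
    [[0,0,-0.8,0,0,0,4],[0,0,-0.4,0,0,0,4],[0,0,0,0,0,0,12],[0,0,0,0,0,0,14],[0,0,0,0,0,0,17],[0,0,0,0,0,0,20],[0,0,0,0,0,0,26],[0,0,0,0,0,0,34],[0,0,0,0,0,0,44],[0,0,0,0,0,0,44]],
  ],
)

```text
time: 18.9
tool_pos: [0.562, 0.1556, 0.1918]
tool_rot: [-0.002, 0.645, 0.764, -0.001]
contact_force: [-1.5, 0.5, 0.1]
gripper_width: 0.512
grasp_force: 0.0
```

Call:
servo_tool(
  moves=[
    [[0,0,-10,0,0,0,44],[0,0,-25,0,0,0,44],[0,0,-40,0,0,0,44],[0,0,-50,0,0,0,44],[0,0,-30,0,0,0,44],[0,-50,0,0,0,0,44],[0,-50,0,0,0,0,44],[0,0,0,0,0,0,44],[0,0,0,0,0,0,44]],
  ],
)

```text
time: 20.02
tool_pos: [0.4645, 0.1388, 0.3481]
tool_rot: [-0.001, 0.645, 0.764, -0.001]
contact_force: [-0.3, 0.1, -0.6]
gripper_width: 0.516
grasp_force: 0.0
```

```bash
python3 -c "
from h import *
where();snap('end',(205,285,165,245),(175,255,125,205))"
```

```text
t 20.02 grip [-108.3   29.4  188.1] tip [-90.4  29.5 130.6] F [-0.3  0.1 -0.6] M [-0.04 -0.01 -0.02] yaw/lean [9.67 0.16 0.03] w 0.516
```

View pics/end.png

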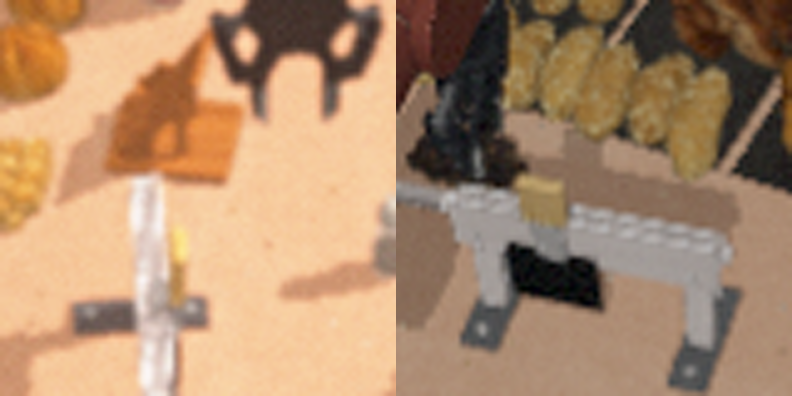

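The board hangs upright on the rail: the grip is at about (241,218) in the side view and (205,166) in the top view, with the slate below the lip and the gripper clear of it. Handing in.

```bash
python3 -c "
from plant import manip
print(manip.job_done())"
```

```text
the job is handed in; nothing more can be done
None
```

The board hangs upright on the rail, with its hook lowered into the gap found by feel and its bridge on the lip; it was let go, the gripper moved clear, and the job was handed in at about 20 s (no verdict was returned).

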